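# Roll the pastry pin into its vee rest and clamp it for oiling

## Robot

A 6-joint arm with a two-finger parallel gripper is mounted at the origin on a cart in front of the work surface, level with it; the furniture and walls round the work are solid. World frame = base frame: x ahead of the robot, y to its left, z up, the work surface at z = 0. Lengths are in m, angles in degrees, forces in N, time in s.
With the tool pointing down it reaches from about 0.4 to 0.825 m from the base axis. Payload 7 kg.
Tool frame: the origin (TCP) lies between the finger pads; the fingertips stand 22 mm ahead of it and the grasp point (between the pads) lies 3 mm ahead of it; z points along the fingers, y is the line along which they close (so a half turn about z gives the same grasp; the last joint's range is limited). The gripper opens to 88 mm and grips with 3 to 60 N. Pads are 19 mm wide; open, the fingers measure 130 mm over their backs; the gripper's body (78 mm by 193 mm) begins 47 mm behind the grasp point.
Start: joints at [88.814, 20.546, 0.682, 0, -70.136, -16.507], TCP at [0.205, 0.643, 0.249] pointing down, gripper open.
Joint ranges: [-176.03, 176.03], [-82.01, 121.73], [-58.28, 71.71], [-173.87, 95.51], [-174.79, -0.11], [-173.66, 173.66]. Speed limits (degrees/s): [136.94, 136.94, 172.46, 180, 180, 180].

## Interface

Orientations are given as [roll, pitch, yaw] about the fixed x, y, z axes, in that order (R = Rz(yaw) Ry(pitch) Rx(roll)).
In Python, from plant import ctrl gives the robot as it stands.
- The arm moves only by the tool apply_moves, never from a script. Its argument "targets" is a list of rows, each an object with "travel": the shift along the tool's x, y, z in mm, a list of three; "roll": the turn about the tool's z in degrees; "jaw": the finger opening in mm, from 0 to 87.6. In form: [{"travel": [tx, ty, tz], "roll": roll, "jaw": jaw}, ...]. A call has 1 to 10 rows; each row shifts and turns the commanded pose from where the row before left it, along the tool's axes as they then stand; what a row does not reach is not made up. A row lasts 1/10 s, in which the tool goes at most 50 mm and 8.59 degrees, less where a joint would pass 70% of its speed; a pose out of reach is approached as far as the arm can. A call with a gripper value outside its range is refused whole. The fingers move at their own pace and stop on an object; the grip force is fixed at half the most. Time passes only in rows, so rows that do not move let the fingers close. It gives the time, the measured TCP pose, the force, the opening and the grip force at its end, in the units of the state.
- ctrl.get_obs(): the state, without advancing time (a new reading comes with each control period).
- ctrl.snapshot(name): name is "scene" or "top"; returns the picture (400x640x3 uint8, red, green, blue); there is no depth.
- ctrl.calibration(name): a dict with "K" (3x3 intrinsics, pixels), "extrinsics" (4x4, takes a point from camera to world coordinates). Camera axes: x right, y down, z forward; pixel columns grow to the right and rows downward; lengths in m; the calibration is good to about 2 mm. A picture is of the moment at which its call begins. calibration takes no time and is no camera call.
- ctrl.close_job(): hands the job in; it is judged then, once.
The state is a dict: "clock": time; "joint_pos": joint angles; "qvel": joint speeds; "tau": joint torques, N m; "tool_pos": TCP position; "orientation": TCP orientation; "force": force on the tool from outside, world axes, zero at the start; "moment": the same for the moment, N m; "opening": finger opening in m; "gripper_force": force on a finger pad.
Only numpy, scipy, OpenCV 4.12 (cv2) and the standard library are available. Lean on these libraries where they do the work, as an engineer would, in place of code of your own. Each camera call takes 0.05 s, during which the arm holds its last target. There are 200 camera calls.

## Task

Get the rolling pin ready for oiling: gently roll it up the ramp of the wooden rest, without lifting it, until it drops into the vee, and take your hand off it so that it settles by itself. Then swing the steel clamp bar over and press its end down by feel until the rubber pad grips the pin with roughly 15 N (at least 8 N, never more than 25 N), and leave it clamped. Leave the brush and the two cookie cutters alone.

Things in the scene. Friction and masses are not known exactly. Their poses are not given: they have to be found in the camera images.
- rolling_pin: small smooth light wooden rolling pin, 0.18 kg (friction 0.35); barrel 40 mm diameter, 170 mm long, with a 19 mm thick handle stub at each end, 230 mm over all. Origin at the centre of the barrel, on its axis; x runs along the axis, y and z turn as it rolls. It starts on the worktable (origin 20 mm up), in front of the ramp's foot and roughly parallel to it.
- pin_rest: fixed wooden vee rest, 150 mm wide. Origin on the table top, below the bottom line of the vee, halfway across. +x is the way the pin rolls in, +y runs along the vee, z up. Side view x, z (mm): ramp from its foot at -110, 0 straight up to the crest at -20, 28; 90-degree vee down to 0, 8; far face up to 32, 40. A pin home in the vee has its axis at x = 0, z = 36, along y.
- clamp_bar (a joint): angle (rad) of the steel clamp bar about its hinge: 0 = level, reaching from the hinge toward -x of the rest over the vee; grows as it swings up and back, pi/2 = upright. It starts open at 1.5 to 1.85. The hinge is stiff (0.5 N m of dry friction, about 4.5 N at the thumb plate): the bar stays where it is left, and still grips the pin with up to about 7 N when let go.
- clamp_hinge (a point): on the hinge axis of the clamp bar, in the middle; fixed to the rest at its x = 65, y = 0, z = 78 mm, the axis running along y. Two steel hinge cheeks, x = 52 to 78, y = -22 to 22, stand here behind the vee, 97 mm high.
- clamp_tip (a point): on the thumb plate, a round 33 mm plate at the free end of the bar: 115 mm from the hinge axis, on the bar's upper face (its back face when open), 4 mm off the mid-plane. The bar is 24 mm wide, 8 mm thick, 135 mm long. Once the pad bears, force on the pad is about 1.7 x the push down on the plate, less 7.7 N of friction: a push of 13 N gives about 15 N.
- clamp_nut: nut fixed in the bar 65 mm from the hinge axis; origin on the bar's mid-plane, z toward its upper face. It holds a screw with a rubber pad, 22 mm across, on a stiff spring (5 N per mm, 7 mm of travel). The screw was left at an unknown height (+-8 mm), so the pad first meets the pin at a bar angle anywhere from -0.14 to +0.14; the nut's pose does not show it.
- pastry_brush: flat pastry brush with wooden handle, 199 x 42 x 14 mm, lying at the left; origin at the centre of its underside, y along the handle. Bystander.
- cutter_ring: round tin cookie cutter, 62 mm across, 23 mm high, at the right; origin at the centre of its underside. Bystander.
- cutter_star: star-shaped tin cookie cutter, 62 mm across, 23 mm high, at the right; origin at the centre of its underside. Bystander.

How it is judged (in metres and radians):
On the way, in this order (a step that is already met when the one before it is completed fails the run):
1. the pin lies home in the vee by itself, untouched by the robot, the clamp still open (x of rolling_pin in the frame of pin_rest between -0.004 and 0.004 m and z of rolling_pin in the frame of pin_rest between 0.032 and 0.04 m and y of rolling_pin in the frame of pin_rest between -0.04 and 0.04 m and angle between the x axis of rolling_pin and the y axis of pin_rest, either way round below 0.06 rad and contact force between rolling_pin and the arm below 0.1 N and contact force between rolling_pin and the fingers below 0.1 N and linear speed of rolling_pin below 0.03 m/s and value of joint clamp_bar above 0.5 rad), for 0.3 s.
2. the pad is pressed on the seated pin with at least 8 N (x of rolling_pin in the frame of pin_rest between -0.004 and 0.004 m and z of rolling_pin in the frame of pin_rest between 0.032 and 0.04 m and y of rolling_pin in the frame of pin_rest between -0.04 and 0.04 m and angle between the x axis of rolling_pin and the y axis of pin_rest, either way round below 0.06 rad and contact force between rolling_pin and clamp_nut above 8 N), for 0.2 s.
At the end, for the whole second after the job is handed in: The pin lies home in the vee (axis within 4 mm of the vee's middle line and of its seated height of 36 mm, parallel within 0.06 rad, its middle within 40 mm of the middle of the rest), at rest, and the clamp pad still grips it with more than 3 N (x of rolling_pin in the frame of pin_rest between -0.004 and 0.004 m and z of rolling_pin in the frame of pin_rest between 0.032 and 0.04 m and y of rolling_pin in the frame of pin_rest between -0.04 and 0.04 m and angle between the x axis of rolling_pin and the y axis of pin_rest, either way round below 0.06 rad and contact force between rolling_pin and clamp_nut above 3 N and linear speed of rolling_pin below 0.01 m/s and angular speed of rolling_pin below 0.1 rad/s); the robot touches nothing.
It fails at once if the fingers press on the pin with more than 30 N (contact force between rolling_pin and the fingers above 30 N).
It fails at once if the pad is pressed on the pin with more than 25 N (contact force between rolling_pin and clamp_nut above 25 N).
It fails at once if the pin is lifted instead of rolled (axis more than 70 mm above the table) (height (world z) of rolling_pin above 0.07 m).
It fails at once if the clamp is put on a pin that does not lie home in the vee (contact force between rolling_pin and clamp_nut above 2 N and not (x of rolling_pin in the frame of pin_rest between -0.004 and 0.004 m and z of rolling_pin in the frame of pin_rest between 0.032 and 0.04 m and y of rolling_pin in the frame of pin_rest between -0.04 and 0.04 m and angle between the x axis of rolling_pin and the y axis of pin_rest, either way round below 0.06 rad)).
It fails at once if the brush or a cookie cutter is moved by more than 20 mm (distance of any of pastry_brush, cutter_ring, cutter_star from where it was at the start of the episode above 0.02 m).
It also fails if it takes over 58 s, if anything falls off the work surface, if the arm or the gripper's body presses on something with over 40 N, if the wrist force passes 120 N, or if a joint passes its speed limit or range.

## Working session

There is one attempt and no reset: what is moved stays moved. The work goes in short steps, Python scripts to look and compute and a tool call to move; the robot and the scene stay as the last step left them, time stands still between calls to the robot, and variables do not carry over. Pictures are saved under pics/ and viewed, at most 10 in all, crops included, and the job is handed in when it is done.

Besides the shell and the picture viewer there is one more tool, called after ">>>" as a command line: name --argument value ..., lists and objects as JSON in quotes. apply_moves: Moves the arm, as the interface text tells. Its arguments: {"type":"object","properties":{"targets":{"type":"array","items":{"type":"object","properties":{"travel":{"type":"array","items":{"type":"number"}},"roll":{"type":"number"},"jaw":{"type":"number"}}}}},"required":["targets"]}

```bash
ls; mkdir -p pics
python3 - <<'E'
from plant import ctrl
import cv2
for n in ("scene","top"):
    im=ctrl.snapshot(n); cv2.imwrite(f"pics/{n}0.png",im[:,:,::-1])
    c=ctrl.calibration(n); print(n,c["K"],c["extrinsics"])
print(ctrl.get_obs())
E
```

```text
pics
scene [[385.55876957   0.         319.85624598]
 [  0.         385.55876957 204.40871339]
 [  0.           0.           1.        ]] [[ 0.64620879 -0.50744663  0.57001063  0.05019717]
 [-0.76315301 -0.42633129  0.4856327  -0.38460271]
 [-0.00341931 -0.74882544 -0.66275845  0.68201592]
 [ 0.          0.          0.          1.        ]]
top [[428.49001255   0.         323.0270072 ]
 [  0.         428.49001255 195.79199014]
 [  0.           0.           1.        ]] [[ 0.01753829 -0.99682136  0.0777147   0.46978504]
 [-0.99984279 -0.01768805 -0.00123901  0.00384577]
 [ 0.0026097  -0.07768075 -0.99697487  1.06735632]
 [ 0.          0.          0.          1.        ]]
{'clock': 0.1, 'joint_pos': array([ 8.88140530e+01,  2.05868778e+01,  6.39698373e-01, -1.63059244e-02,
       -7.01356228e+01, -1.65067219e+01]), 'qvel': array([ 0.06118818, -0.16712575,  0.11624154,  0.08391187,  0.01068146,
       -0.0193436 ]), 'tau': array([-1.65740348e-03, -5.84159732e+01,  2.93751222e+01,  7.01563239e+00,
        1.02114220e-02, -6.17714272e-05]), 'tool_pos': array([0.20505044, 0.64268699, 0.2477311 ]), 'orientation': array([ 1.79916255e+02, -8.83063504e-03, -1.76982142e+01]), 'force': array([-0.23473672,  0.05785709, -0.62008232]), 'moment': array([-0.02629682,  0.05164489, -0.02680511]), 'gripper_force': 0.0, 'opening': 0.08781763600634653}
```

View pics/scene0.png

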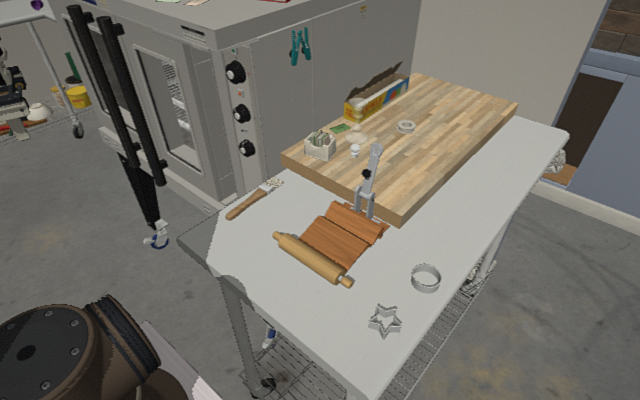

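View pics/top0.png

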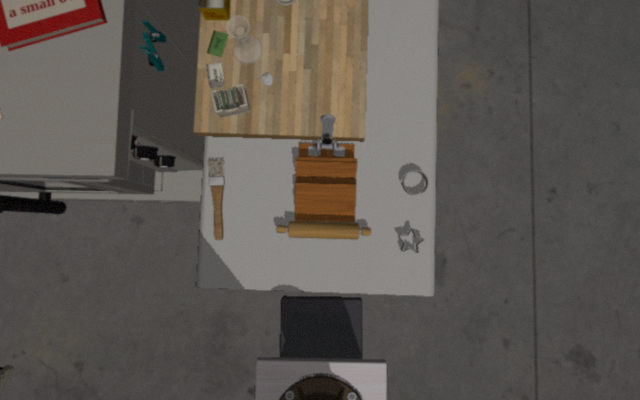

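The scene view shows the pin in front of the ramp foot and the bar standing open. In the top view the barrel runs (289,229)-(359,231), the rest spans columns 295-356 and rows 143-222, and the hinge is near (327,147). I'll enlarge the top view next.

Run:
```python
import cv2
im=cv2.imread("pics/top0.png")
c=im[100:250,270:390]; cv2.imwrite("pics/c1.png",cv2.resize(c,None,fx=4,fy=4,interpolation=cv2.INTER_CUBIC)) if 0 else cv2.imwrite("pics/c1.png",cv2.resize(im[105:250,265:425],None,fx=4,fy=4,interpolation=cv2.INTER_CUBIC))
im=cv2.imread("pics/scene0.png")
cv2.imwrite("pics/c2.png",cv2.resize(im[135:295,260:400],None,fx=3.7,fy=3.7,interpolation=cv2.INTER_CUBIC))
```

```text
(no output)
```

View pics/c1.png

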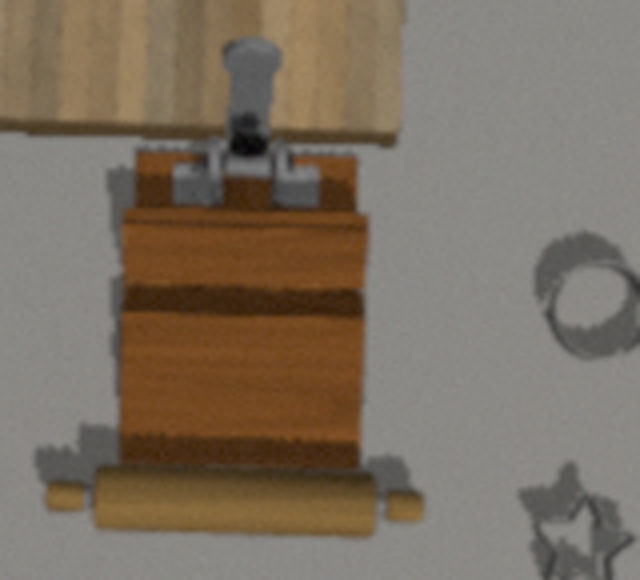

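View pics/c2.png

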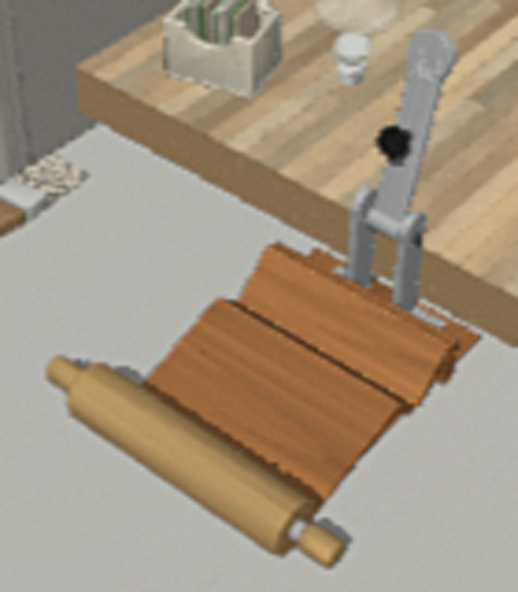

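The top crop shows the crest running (120,312)-(362,315), the pin tips at (46,495) and (423,507), and the thumb plate near (250,58). In the scene crop the crest runs (230,299)-(412,407), the far top edge (275,245)-(458,347), and the plate is near (433,55). Next I fit poses to these points.

```bash
cat > h.py <<'E'
import numpy as np, cv2
from plant import ctrl
from scipy.optimize import least_squares
C={n:ctrl.calibration(n) for n in("top","scene")}
def proj(n,P):
    E=np.linalg.inv(C[n]["extrinsics"]);q=np.atleast_2d(P)@E[:3,:3].T+E[:3,3]
    q=q@C[n]["K"].T;return q[:,:2]/q[:,2:]
def ray(n,uv,z):
    E=C[n]["extrinsics"];d=E[:3,:3]@np.linalg.solve(C[n]["K"],[*uv,1]);o=E[:3,3]
    return o+d*(z-o[2])/d[2]
top=lambda p:(np.array(p)+.5)/4-.5+[265,105]
sc=lambda p:(np.array(p)+.5)/3.7-.5+[260,135]
def rest(p,P):
    c,s=np.cos(p[2]),np.sin(p[2]);P=np.array(P,float)/1e3
    return P@np.array([[c,s,0],[-s,c,0],[0,0,1]])+[p[0],p[1],0]
E
python3 - <<'E'
from h import *
obs=[("top",(-20,75,28),top((120,312))),("top",(-20,-75,28),top((362,315))),
("scene",(-20,75,28),sc((230,299))),("scene",(-20,-75,28),sc((412,407))),
("scene",(32,75,40),sc((275,245))),("scene",(32,-75,40),sc((458,347))),
("top",(32,75,40),top((124,216))),("top",(32,-75,40),top((367,220)))]
f=lambda p:np.concatenate([proj(n,rest(p,[P]))[0]-uv for n,P,uv in obs])
r=least_squares(f,[.55,0,0]);print(r.x,np.round(r.fun.reshape(-1,2),1).tolist())
a=ray("top",top((46,495)),.02);b=ray("top",top((423,507)),.02);print("pin",a,b,(a+b)/2,np.linalg.norm(a-b),np.degrees(np.arctan2(*(a-b)[:2])))
u=top((250,58));v=sc((433,55))
h=rest(r.x,[(65,0,78)])[0];print("hinge",h)
def tip(t):return rest(r.x,[(65-115*np.cos(t)+4*np.sin(t),0,78+115*np.sin(t)+4*np.cos(t))])
g=lambda t:np.concatenate([proj("top",tip(t[0]))[0]-u,proj("scene",tip(t[0]))[0]-v])
q=least_squares(g,[1.6]);print("bar",q.x,q.fun,tip(q.x[0]))
print(proj("top",rest(r.x,[(-110,75,0),(-110,-75,0)])))
E
```

```text
[ 0.6044825  -0.0051994  -0.00394645] [[1.0, -1.2], [2.0, -0.6], [-1.6, -1.1], [-1.1, -1.5], [-0.5, -0.6], [-0.4, -1.2], [0.3, 0.9], [1.5, 1.2]]
pin [0.46978005 0.11541034 0.02      ] [ 0.46652107 -0.11433387  0.02      ] [0.46815056 0.00053823 0.02      ] 0.2297673272446548 0.8126986919151244
hinge [ 0.66948199 -0.00545592  0.078     ]
bar [1.79101591] [1.24401785 0.08643541 0.74231193 1.61589706] [[ 0.69850622 -0.00557046  0.18934892]]
[[295.40193105 218.63322812]
 [355.67831935 219.93374334]]
```

>>> apply_moves --targets '[{"travel":[0,0,0],"roll":-8.5,"jaw":87},{"travel":[0,0,0],"roll":-8.5,"jaw":87},{"travel":[0,0,0],"roll":-0.3,"jaw":87},{"travel":[3,42,0],"roll":0,"jaw":87},{"travel":[3,42,0],"roll":0,"jaw":87},{"travel":[3,42,0],"roll":0,"jaw":87},{"travel":[3,42,0],"roll":0,"jaw":87},{"travel":[3,42,0],"roll":0,"jaw":87},{"travel":[3,42,0],"roll":0,"jaw":87},{"travel":[3,42,0],"roll":0,"jaw":87}]'

```text
clock: 1.1
tool_pos: [0.2241, 0.347, 0.2483]
orientation: [180.0, 0.0, -0.7]
force: [-0.3, -0.6, 1.2]
opening: 0.0869
gripper_force: 0.0
```

>>> apply_moves --targets '[{"travel":[22,39,0],"roll":0,"jaw":87},{"travel":[22,39,0],"roll":0,"jaw":87},{"travel":[22,39,0],"roll":0,"jaw":87},{"travel":[22,39,0],"roll":0,"jaw":87},{"travel":[22,39,0],"roll":0,"jaw":87},{"travel":[22,39,0],"roll":0,"jaw":87},{"travel":[22,39,0],"roll":0,"jaw":87},{"travel":[22,39,0],"roll":0,"jaw":87},{"travel":[22,39,0],"roll":0,"jaw":87},{"travel":[0,0,0],"roll":0,"jaw":87}]'

```text
clock: 2.1
tool_pos: [0.4209, -0.0078, 0.2482]
orientation: [179.9, 0.1, -1.0]
force: [-0.3, 0.2, -1.1]
opening: 0.0875
gripper_force: 0.0
```

>>> apply_moves --targets '[{"travel":[0,0,45],"roll":-0.6,"jaw":87},{"travel":[0,0,45],"roll":0,"jaw":87},{"travel":[0,0,45],"roll":0,"jaw":87},{"travel":[0,0,40],"roll":0,"jaw":87},{"travel":[0,0,25],"roll":0,"jaw":87},{"travel":[0,0,14],"roll":0,"jaw":87},{"travel":[0,0,0],"roll":0,"jaw":87}]'

```text
clock: 2.8
tool_pos: [0.4182, -0.0038, 0.0328]
orientation: [179.9, 0.2, 0.0]
force: [-0.3, -0.2, 0.7]
opening: 0.0871
gripper_force: 0.0
```

>>> apply_moves --targets '[{"travel":[5,0,0],"roll":0,"jaw":87},{"travel":[5,0,0],"roll":0,"jaw":87},{"travel":[4,0,0],"roll":0,"jaw":87},{"travel":[4,0,0],"roll":0,"jaw":87},{"travel":[4,0,0],"roll":0,"jaw":87},{"travel":[4,0,0],"roll":0,"jaw":87},{"travel":[4,0,0],"roll":0,"jaw":87},{"travel":[4,0,0],"roll":0,"jaw":87},{"travel":[4,0,0],"roll":0,"jaw":87},{"travel":[4,0,0],"roll":0,"jaw":87}]'

```text
clock: 3.8
tool_pos: [0.461, -0.0037, 0.0343]
orientation: [180.0, 0.1, 0.2]
force: [-2.9, 1.0, 1.1]
opening: 0.0871
gripper_force: 1.7
```

>>> apply_moves --targets '[{"travel":[4,0,-1],"roll":0,"jaw":87},{"travel":[4,0,-1.2],"roll":0,"jaw":87},{"travel":[4,0,-1.2],"roll":0,"jaw":87},{"travel":[4,0,-1.2],"roll":0,"jaw":87},{"travel":[4,0,-1.2],"roll":0,"jaw":87},{"travel":[4,0,-1.2],"roll":0,"jaw":87},{"travel":[4,0,-1.2],"roll":0,"jaw":87},{"travel":[4,0,-1.2],"roll":0,"jaw":87},{"travel":[4,0,-1.2],"roll":0,"jaw":87},{"travel":[4,0,-1.2],"roll":0,"jaw":87}]'

```text
clock: 4.8
tool_pos: [0.5021, -0.0032, 0.0465]
orientation: [180.0, 0.0, 0.2]
force: [-3.6, -0.8, 2.7]
opening: 0.0871
gripper_force: 1.9
```

Check the pin before the crest.

Run:
```python
from h import *
im=ctrl.snapshot("scene")[:,:,::-1]
cv2.imwrite("pics/s1.png",cv2.resize(im[135:295,230:400],None,fx=3.7,fy=3.7,interpolation=cv2.INTER_CUBIC))
print(ctrl.get_obs()["force"])
```

```text
[-2.39706979 -0.31828522  0.69354044]
```

View pics/s1.png

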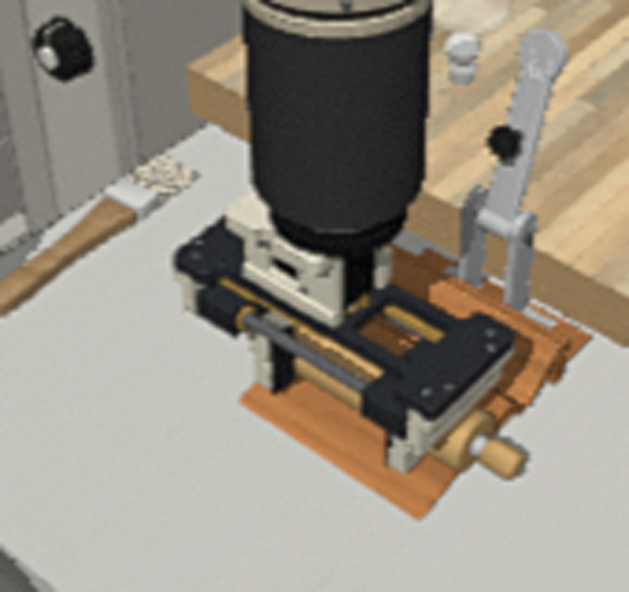

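The pin is on the ramp and parallel to it, with its right stub at about (512,462) and both fingers behind the barrel. I'll keep pushing.

>>> apply_moves --targets '[{"travel":[4,0,-1.2],"roll":0,"jaw":87},{"travel":[4,0,-1.2],"roll":0,"jaw":87},{"travel":[4,0,-1.2],"roll":0,"jaw":87},{"travel":[4,0,-1.2],"roll":0,"jaw":87},{"travel":[4,0,-1.2],"roll":0,"jaw":87},{"travel":[4,0,-1.2],"roll":0,"jaw":87},{"travel":[4,0,-1.2],"roll":0,"jaw":87},{"travel":[4,0,-1.2],"roll":0,"jaw":87},{"travel":[4,0,-1.2],"roll":0,"jaw":87},{"travel":[3,0,-1.0],"roll":0,"jaw":87}]'

```text
clock: 5.85
tool_pos: [0.5412, -0.003, 0.0583]
orientation: [-180.0, -0.0, 0.2]
force: [-3.0, 0.1, 2.3]
opening: 0.0876
gripper_force: 1.7
```

>>> apply_moves --targets '[{"travel":[2,0,-0.6],"roll":0,"jaw":87},{"travel":[2,0,-0.6],"roll":0,"jaw":87},{"travel":[2,0,-0.4],"roll":0,"jaw":87},{"travel":[2,0,-0.2],"roll":0,"jaw":87}]'

```text
clock: 6.25
tool_pos: [0.5497, -0.0027, 0.0602]
orientation: [-180.0, -0.1, 0.2]
force: [1.1, -1.0, -0.1]
opening: 0.0869
gripper_force: 0.0
```

>>> apply_moves --targets '[{"travel":[2,0,0],"roll":0,"jaw":87},{"travel":[2,0,0],"roll":0,"jaw":87}]'

```text
clock: 6.45
tool_pos: [0.5533, -0.0028, 0.0601]
orientation: [-180.0, -0.0, 0.2]
force: [0.2, -0.3, 0.5]
opening: 0.087
gripper_force: 0.0
```

>>> apply_moves --targets '[{"travel":[-10,0,0],"roll":0,"jaw":87},{"travel":[-25,0,0],"roll":0,"jaw":60},{"travel":[-15,0,-45],"roll":0,"jaw":30},{"travel":[0,0,-50],"roll":0,"jaw":0},{"travel":[0,0,-50],"roll":0,"jaw":0},{"travel":[0,0,-50],"roll":0,"jaw":0},{"travel":[0,0,-45],"roll":0,"jaw":0},{"travel":[0,0,0],"roll":0,"jaw":0}]'

```text
clock: 7.25
tool_pos: [0.5049, -0.0029, 0.3069]
orientation: [-179.9, -0.6, 0.2]
force: [0.5, 0.7, -0.6]
opening: 0.0366
gripper_force: 0.0
```

Run:
```python
from h import *
im=ctrl.snapshot("scene")[:,:,::-1]
cv2.imwrite("pics/s2.png",cv2.resize(im[135:295,260:400],None,fx=3.7,fy=3.7,interpolation=cv2.INTER_CUBIC))
p=[0.6044825,-0.0051994,-0.00394645]
for y in (-115,-85,85,115): print(y,(proj("scene",rest(p,[(0,y,36)]))[0]-[259.5,134.5])*3.7-.5)
```

```text
-115 [481.75032152 405.34098023]
-85 [440.77406643 382.2427177 ]
85 [231.93727598 264.52168629]
115 [198.7365079  245.80645584]
```

View pics/s2.png

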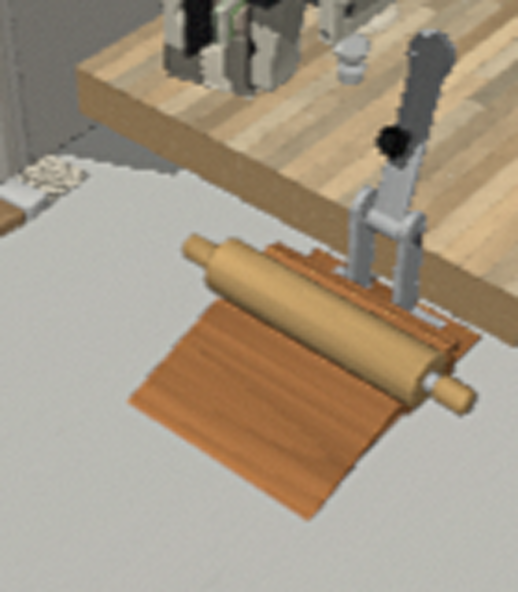

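The pin lies home in the vee: stub ends at (187,245) and (468,397) match the predicted seated line, shifted about 9 mm along it. Next I go behind the bar with closed fingers.

>>> apply_moves --targets '[{"travel":[40,2,0],"roll":0,"jaw":0},{"travel":[48,0,0],"roll":0,"jaw":0},{"travel":[48,0,0],"roll":0,"jaw":0},{"travel":[48,0,0],"roll":0,"jaw":0},{"travel":[48,0,0],"roll":0,"jaw":0},{"travel":[0,0,0],"roll":0,"jaw":0}]'

```text
clock: 7.9
tool_pos: [0.7378, -0.0043, 0.2923]
orientation: [179.9, 0.5, 0.2]
force: [0.3, -0.4, -1.7]
opening: 0.0004
gripper_force: 0.0
```

>>> apply_moves --targets '[{"travel":[0,0,40],"roll":0,"jaw":0},{"travel":[0,0,40],"roll":0,"jaw":0},{"travel":[0,0,30],"roll":0,"jaw":0},{"travel":[0,0,8],"roll":0,"jaw":0},{"travel":[0,0,0],"roll":0,"jaw":0}]'

```text
clock: 8.4
tool_pos: [0.7336, -0.0045, 0.1801]
orientation: [179.9, 0.2, 0.2]
force: [-1.8, -0.3, 0.6]
opening: 0.0007
gripper_force: 0.0
```

>>> apply_moves --targets '[{"travel":[-8,1,-5],"roll":0,"jaw":0},{"travel":[-8,0,-5],"roll":0,"jaw":0},{"travel":[-8,0,-5],"roll":0,"jaw":0},{"travel":[-8,0,-5],"roll":0,"jaw":0},{"travel":[-8,0,-5],"roll":0,"jaw":0},{"travel":[-8,0,-5],"roll":0,"jaw":0}]'

```text
clock: 9.0
tool_pos: [0.6862, -0.0054, 0.2127]
orientation: [-180.0, -0.1, 0.2]
force: [4.0, -0.1, -3.7]
opening: 0.0005
gripper_force: 1.9
```

>>> apply_moves --targets '[{"travel":[-9,0,0],"roll":0,"jaw":0},{"travel":[-9,0,0],"roll":0,"jaw":0},{"travel":[-8,0,0],"roll":0,"jaw":0},{"travel":[-8,0,0],"roll":0,"jaw":0},{"travel":[-10,0,3],"roll":0,"jaw":0},{"travel":[-10,0,3],"roll":0,"jaw":0},{"travel":[-9,0,3],"roll":0,"jaw":0}]'

```text
clock: 9.7
tool_pos: [0.6228, -0.0057, 0.2024]
orientation: [-180.0, 0.0, 0.2]
force: [4.9, 1.5, -0.9]
opening: 0.0007
gripper_force: 2.0
```

>>> apply_moves --targets '[{"travel":[-8,0,6],"roll":0,"jaw":0},{"travel":[-8,0,6],"roll":0,"jaw":0},{"travel":[-8,0,6],"roll":0,"jaw":0},{"travel":[-7,0,8],"roll":0,"jaw":0},{"travel":[-6,0,8],"roll":0,"jaw":0},{"travel":[-6,0,8],"roll":0,"jaw":0}]'

```text
clock: 10.3
tool_pos: [0.5793, -0.0062, 0.1603]
orientation: [180.0, 0.1, 0.2]
force: [0.3, 1.2, 4.2]
opening: 0.0006
gripper_force: 1.9
```

>>> apply_moves --targets '[{"travel":[-4,0,5],"roll":0,"jaw":0},{"travel":[-4,0,5],"roll":0,"jaw":0},{"travel":[-3,0,5],"roll":0,"jaw":0},{"travel":[-3,0,5],"roll":0,"jaw":0},{"travel":[-2,0,4],"roll":0,"jaw":0},{"travel":[-1,0,3],"roll":0,"jaw":0},{"travel":[0,0,0],"roll":0,"jaw":0}]'

```text
clock: 11.0
tool_pos: [0.5628, -0.0061, 0.1332]
orientation: [180.0, 0.1, 0.2]
force: [0.4, 0.5, 0.6]
opening: 0.0005
gripper_force: 0.5
```

Run:
```python
from h import *
im=ctrl.snapshot("scene")[:,:,::-1]
cv2.imwrite("pics/s3.png",cv2.resize(im[135:295,230:400],None,fx=3.7,fy=3.7,interpolation=cv2.INTER_CUBIC))
o=ctrl.get_obs();print(o["tool_pos"],o["force"])
```

```text
[ 0.56270297 -0.00611541  0.13331469] [-0.06773451 -0.06401164  0.75398321]
```

View pics/s3.png

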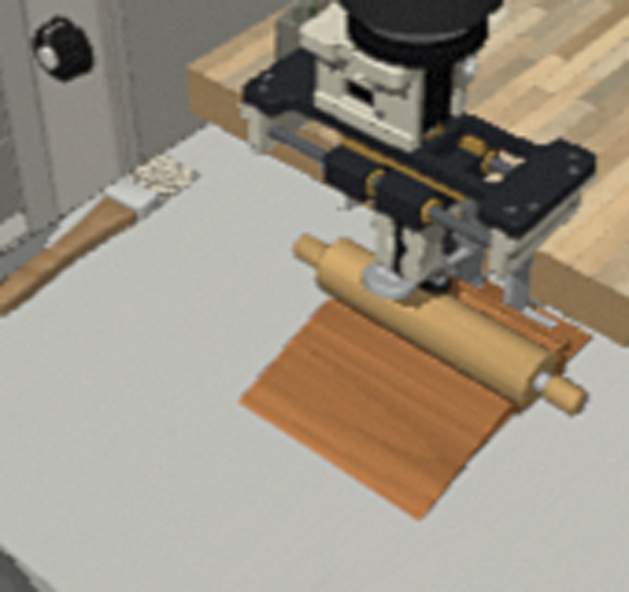

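The bar is low over the seated pin, with the fingers on the plate near (388,283). Now I press down by feel.

>>> apply_moves --targets '[{"travel":[-1,0,2],"roll":0,"jaw":0},{"travel":[-1,0,2],"roll":0,"jaw":0},{"travel":[-1,0,2],"roll":0,"jaw":0},{"travel":[-1,0,2],"roll":0,"jaw":0}]'

```text
clock: 11.45
tool_pos: [0.5603, -0.0059, 0.1261]
orientation: [-180.0, -0.1, 0.2]
force: [3.4, -0.3, 3.2]
opening: 0.0005
gripper_force: 1.7
```

>>> apply_moves --targets '[{"travel":[-1,0,1.5],"roll":0,"jaw":0},{"travel":[-1,0,1.5],"roll":0,"jaw":0}]'

```text
clock: 11.65
tool_pos: [0.5579, -0.0058, 0.123]
orientation: [-180.0, -0.0, 0.2]
force: [3.6, 0.2, 3.4]
opening: 0.0006
gripper_force: 1.7
```

>>> apply_moves --targets '[{"travel":[0,0,1.5],"roll":0,"jaw":0},{"travel":[0,0,1.5],"roll":0,"jaw":0}]'

```text
clock: 11.85
tool_pos: [0.5574, -0.0059, 0.1198]
orientation: [-180.0, 0.0, 0.2]
force: [1.0, 1.3, 2.7]
opening: 0.0004
gripper_force: 1.7
```

>>> apply_moves --targets '[{"travel":[0,0,1.5],"roll":0,"jaw":0},{"travel":[0,0,1.5],"roll":0,"jaw":0}]'

```text
clock: 12.05
tool_pos: [0.5571, -0.0059, 0.1166]
orientation: [180.0, 0.1, 0.2]
force: [-0.4, 1.3, 3.7]
opening: 0.0004
gripper_force: 1.7
```

>>> apply_moves --targets '[{"travel":[0,0,1],"roll":0,"jaw":0},{"travel":[0,0,1],"roll":0,"jaw":0}]'

```text
clock: 12.25
tool_pos: [0.5569, -0.006, 0.1146]
orientation: [180.0, 0.1, 0.2]
force: [-3.2, 1.6, 3.7]
opening: 0.0004
gripper_force: 1.7
```

>>> apply_moves --targets '[{"travel":[-0.5,0,1.5],"roll":0,"jaw":0},{"travel":[-0.5,0,1.5],"roll":0,"jaw":0}]'

```text
clock: 12.45
tool_pos: [0.5565, -0.006, 0.1118]
orientation: [180.0, 0.0, 0.2]
force: [-0.7, 1.6, 4.4]
opening: 0.0005
gripper_force: 1.7
```

>>> apply_moves --targets '[{"travel":[-0.5,0,1.5],"roll":0,"jaw":0},{"travel":[-0.5,0,1],"roll":0,"jaw":0}]'

```text
clock: 12.65
tool_pos: [0.5562, -0.0059, 0.1096]
orientation: [-180.0, -0.1, 0.2]
force: [0.5, 0.8, 4.1]
opening: 0.0006
gripper_force: 2.3
```

>>> apply_moves --targets '[{"travel":[-0.2,0,1.5],"roll":0,"jaw":0},{"travel":[-0.2,0,1],"roll":0,"jaw":0}]'

```text
clock: 12.85
tool_pos: [0.5561, -0.0059, 0.1075]
orientation: [180.0, -0.1, 0.2]
force: [0.4, 1.3, 8.7]
opening: 0.0002
gripper_force: 4.1
```

>>> apply_moves --targets '[{"travel":[-0.2,0,1.5],"roll":0,"jaw":0},{"travel":[0,0,0.5],"roll":0,"jaw":0}]'

```text
clock: 13.05
tool_pos: [0.556, -0.0059, 0.1059]
orientation: [180.0, -0.1, 0.2]
force: [-2.0, 1.5, 11.8]
opening: 0.0005
gripper_force: 5.6
```

>>> apply_moves --targets '[{"travel":[0,0,0.7],"roll":0,"jaw":0},{"travel":[0,0,0],"roll":0,"jaw":0}]'

```text
clock: 13.25
tool_pos: [0.556, -0.0059, 0.1053]
orientation: [-180.0, -0.1, 0.2]
force: [-2.7, 1.6, 10.0]
opening: 0.0007
gripper_force: 5.1
```

>>> apply_moves --targets '[{"travel":[0,0,1],"roll":0,"jaw":0},{"travel":[0,0,0],"roll":0,"jaw":0},{"travel":[0,0,0],"roll":0,"jaw":0},{"travel":[0,0,0],"roll":0,"jaw":0}]'

```text
clock: 13.65
tool_pos: [0.5559, -0.0059, 0.1044]
orientation: [-180.0, -0.1, 0.2]
force: [-2.6, 2.1, 11.9]
opening: 0.0005
gripper_force: 5.8
```

Run:
```python
from plant import ctrl
for _ in range(3):
    ctrl.snapshot("top"); print(ctrl.get_obs()["force"])
```

```text
[-1.37999618  1.52342691 11.3061945 ]
[-1.53374248  1.97771985 11.52019307]
[-2.18819511  2.12428352 10.98681926]
```

>>> apply_moves --targets '[{"travel":[0,0,0.8],"roll":0,"jaw":0},{"travel":[0,0,0],"roll":0,"jaw":0},{"travel":[0,0,0],"roll":0,"jaw":0},{"travel":[0,0,0],"roll":0,"jaw":0}]'

```text
clock: 14.2
tool_pos: [0.5559, -0.0059, 0.1038]
orientation: [-180.0, -0.1, 0.2]
force: [-3.3, 1.5, 12.6]
opening: 0.0006
gripper_force: 6.8
```

Push is about 13 N. Now I lift straight off, slowly at first.

>>> apply_moves --targets '[{"travel":[0,0,-1],"roll":0,"jaw":0},{"travel":[0,0,-2],"roll":0,"jaw":0},{"travel":[0,0,-3],"roll":0,"jaw":0},{"travel":[0,0,-5],"roll":0,"jaw":0},{"travel":[0,0,-15],"roll":0,"jaw":0},{"travel":[0,0,-35],"roll":0,"jaw":0},{"travel":[0,0,-40],"roll":0,"jaw":0},{"travel":[0,0,-40],"roll":0,"jaw":0},{"travel":[0,0,0],"roll":0,"jaw":0},{"travel":[0,0,0],"roll":0,"jaw":0}]'

```text
clock: 15.2
tool_pos: [0.5551, -0.0059, 0.2443]
orientation: [-179.9, -0.1, 0.2]
force: [-0.6, -0.5, -1.3]
opening: 0.0003
gripper_force: 0.0
```

Run:
```python
from h import *
im=ctrl.snapshot("scene")[:,:,::-1]
cv2.imwrite("pics/s4.png",cv2.resize(im[135:295,230:400],None,fx=3.7,fy=3.7,interpolation=cv2.INTER_CUBIC))
```

```text
(no output)
```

View pics/s4.png

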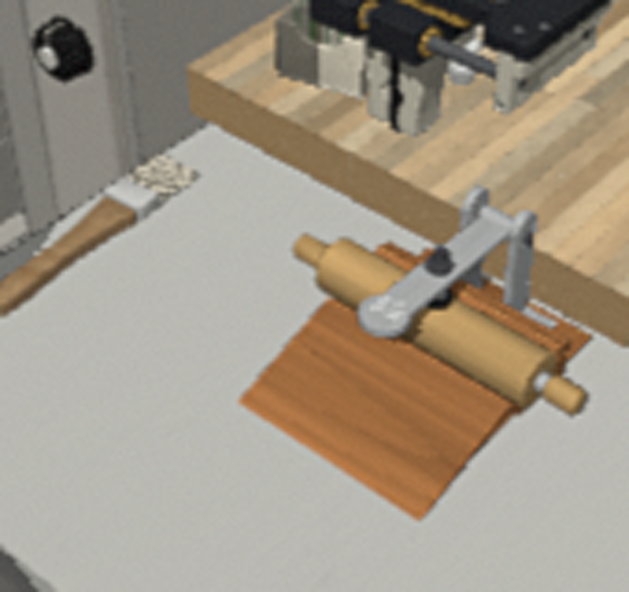

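The bar is down on the pin, with the plate at (383,315). The pin is still seated, its stubs at (305,247) and (575,398), and the gripper is clear. Handing in.

```bash
python3 -c "
from plant import ctrl
print(ctrl.close_job())"
```

```text
the job is handed in; nothing more can be done
None
```

The pin was rolled up the ramp into the vee, settled untouched, then clamped with a push of about 13 N on the thumb plate (about 14–15 N on the pad by the given formula, not measured directly); the gripper was clear when I handed in at about 15 s, and no verdict was returned.

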